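# Pop the snug lid off the crock with the lid puller

## Robot

A 6-joint arm with a two-finger parallel gripper is mounted at the origin on the work surface. World frame = base frame: x ahead of the robot, y to its left, z up, the work surface at z = 0. Lengths are in m, angles in rad, forces in N, time in s.
With the tool pointing down it reaches from about 0.35 to 0.775 m from the base axis. Payload 5.5 kg.
Tool frame: the origin (TCP) lies at the very end of the fingers, on their centre line; the grasp point (between the pads) lies 19 mm behind it; z points along the fingers, y is the direction in which the jaws open and shut (so a half turn about z gives the same grasp; the last joint's range is limited). The gripper opens to 85 mm and grips with 20 to 120 N. Pads are 22 mm wide; open, the fingers measure 114 mm over their backs; the gripper's body (76 mm by 85 mm) begins 54 mm behind the grasp point. The pads swing forward as they close: fully open they stand 13 mm farther back than shut.
Start: joints at [1.176, 0.313, 0.046, 1.304, 0, 1.431], TCP at [0.145, 0.556, 0.231] pointing down, gripper open.
Joint ranges: [-2.76, 2.76], [-0.86, 1.69], [-1.03, 1.26], [-2.2, 2.34], [-1.47, 1.5], [-3.14, 3.14]. Speed limits (rad/s): [2.57, 2.57, 3.14, 3.14, 3.14, 3.14].

## Interface

Orientations are given as a unit quaternion [w, x, y, z].
In Python, from workcell import get_state, read_camera, hand_in, find_in, silhouettes gives the robot as it stands. The module is installed in compiled form; this text tells all that it offers.
- The arm moves only by the tool send_rows, never from a script. Its argument "deltas" is a list that holds one entry, the list of rows, each a list of 6 numbers: the shift along the world's x, y, z in cm, then the turn, a rotation vector about the world's x, y, z in degrees. In form: [[[dx, dy, dz, wx, wy, wz], ...]]. A call has 1 to 12 rows; each row is the pose to reach, as a shift and turn from the pose commanded when the call began; what a row does not reach only later rows make up. A row lasts 1/10 s, in which the tool goes at most 50 mm and 8.59 degrees, less where a joint would pass 70% of its speed; a pose out of reach is approached as far as the arm can. A call with a gripper value outside its range is refused whole. "jaw" is the opening, from -1 (shut) to 1 (fully open), so that 0 is half open, set as the call begins (left out, the last holds). The fingers move at their own pace and stop on an object; "force" is the grip in N (left out, the last holds). Time passes only in rows, so rows that repeat a pose let the fingers close. It gives the time, the measured TCP pose, the force and the opening at its end, in the units of the state.
- get_state(): the state, without advancing time (a new reading comes with each control period).
- read_camera(name): name is "side" or "top" or "wrist"; returns a dict with "img" (420x560x3 uint8, red, green, blue), "z_map" (420x560 float32, m along the optical axis (not along the pixel's ray), 0 where there is no reading), "vfov" (degrees; the focal length in pixels is half the picture's height over the tangent of half this angle, whatever the lens; pixels are square), "cx", "cy" (the principal point, pixels), "R" (3x3) and "t" (3): a world point X has camera coordinates R X + t; the wrist camera has in their place "hand_eye" (4x4, takes a point from camera to tool coordinates, whose origin is the TCP and whose axes are the flange's). Camera axes: x right, y down, z forward; pixel columns grow to the right and rows downward; lengths in m; the calibration is good to about 2 mm. A picture is of the moment at which its call begins: read the wrist's pose just before it.
- hand_in(): hands the job in, once; it reports no verdict.
Trained networks look in a picture, given as the dict that the camera call returned (one of the last four; its "shot" number tells which), for a name from the list of things; names that differ only in an ending like _2 or _b are one class to them, and where a whole thing is asked for, a point or a joint stands for the part that bears it (a point fixed in the world has none). Each returns a list of dicts, best first, with "conf" (0 to 1); they miss things now and then, are a little off and sometimes report something else, mostly with a low value. They report only what shows in the picture. A call takes as long as a camera call. They do not tell look-alikes from the thing itself.
- find_in(picture, thing): "box" ([centre column, centre row, width, height] in pixels, round what is visible of it).
- silhouettes(picture, thing): "mask" (420x560 bool, what is visible of it) and "box" ([centre column, centre row, width, height] in pixels, round what is visible of it).
The state is a dict: "clock": time; "joint_pos": joint angles; "qvel": joint speeds; "tau": joint torques, N m; "tcp_pos": TCP position; "orientation": TCP orientation; "wrist_force": force on the tool from outside, world axes, zero at the start; "ft_torque": the same for the moment, N m; "finger_gap": finger opening in m.
Only numpy, scipy, OpenCV 4.12 (cv2) and the standard library are available. Lean on these libraries where they do the work, as an engineer would, in place of code of your own. Each camera call takes 0.05 s, during which the arm holds its last target.

## Task

Pick up the lid puller, hook its two rails under the overhanging rim of the white lid on the green crock, and pull straight up until the lid pops off. Then lower the lid, plug down, onto the wooden board before you let go of the puller, and leave the puller standing upright on its rails, on the board (it may stay around the lid) or on the shelf. Do not touch the lid with the gripper or tip it over, and do not shift or tip the crock or anything else standing on the shelf.

Things in the scene. Friction and masses are not known exactly. Their poses are not given: they have to be found in the camera images.
- puller: Lid puller: a stirrup of 4 mm steel strap with a dark wooden grip bar on top, 144 mm wide (its y), 110 mm long (its x), 90 mm tall, about 0.36 kg, standing on its two rails. Origin: midway between the rails, at their underside; z up. Two legs at mid length, 20 mm wide in x, 136 mm clear between them, carry a cross strap at z = 60 to 64 mm. Front and back are alike: the lid enters from either end.
- puller_rails (a point): Point midway between the two rails, at the height of their tops (5 mm above the puller's origin). The rails run along the puller's x at y = -68 to -52 and +52 to +68 mm (104 mm clear between), 5 mm thick, x = -50 to +50 mm; beyond that their ends, 5 mm long, are turned up, 4 mm higher than the rail tops.
- puller_grip (a point): Centre of the wooden grip, 77 mm above the puller's origin, axes as the puller's. The grip is a bar along y, 100 mm long, 26 mm thick in x, z = 64 to 90 mm above the origin: close the fingers along x.
- lid: White polyethylene plug lid on the crock, about 0.08 kg: a round flange 124 mm across and 6 mm thick on a plug 24 mm deep, 72 mm across, with a 78 mm snap bead round the plug. Origin: centre of the plug's underside; z up; flange from z = 24 to 30 mm. The bead holds it: it pops free at roughly 8 to 15 N of upward pull, after rising some 3 mm.
- lid_flange (a point): Centre of the flange's underside, 24 mm above the lid's origin. With the lid seated this plane lies on the crock's rim, and the flange overhangs the neck by 16 mm all round: the rails go under there.
- crock: Green glazed stoneware crock, 2.6 kg, loose, 146 mm across the belly. Origin: centre of its underside; z up. Rim at z = 135 mm, on which the lid's flange rests; straight neck, 92 mm outside, from z = 107 mm to the rim (28 mm of neck below the flange); below it the shoulder widens to 104 mm at z = 101 mm and 132 mm at z = 90 mm.
- board: Light wooden board lying on the shelf, 200 x 200 x 15 mm, loose, 0.42 kg. Origin: centre of its underside; z up; top at z = 15 mm.
- jar_a: Empty open glass jar, 100 mm across, 165 mm tall, loose. Origin: centre of its underside.
- jar_b: Empty open glass jar, 88 mm across, 130 mm tall, loose. Origin: centre of its underside.
- jar_c: Empty open glass jar, 100 mm across, 165 mm tall, loose. Origin: centre of its underside.
- funnel: Stainless steel funnel standing mouth down, 116 mm across, 125 mm tall, loose. Origin: centre of its mouth on the shelf.
- lid_stack: Stack of five white polyethylene jar lids, 94 mm across, 60 mm tall, loose as one piece. Origin: centre of its underside.
- tin_box: Grey-green tin box with hinged lid and sliding latch, 120 x 170 x 89 mm, fixed. Origin: centre of its underside.
Things that resemble listed ones, but are neither listed nor needed, are in the scene too. Leave any red look-alike of the puller alone.

How it is judged:
On the way, in this order (a step that is already met when the one before it is completed fails the run):
1. the held puller's rails are hooked under the flange of the seated lid, on both sides of the neck (z of lid in the frame of crock below 0.116 m and z of lid in the frame of puller between -0.0205 and 0.01 m and x of lid in the frame of puller between -0.04 and 0.04 m and y of lid in the frame of puller between -0.02 and 0.02 m and contact force between the fingers and puller above 1 N), for 0.1 s.
2. the lid has popped off straight up and hangs on the puller above the crock, plug clear of the rim, within 25 mm of the crock's axis (z of lid in the frame of crock above 0.138 m and horizontal distance between lid and crock below 0.025 m and contact force between puller and lid above 0.2 N and contact force between the fingers and puller above 1 N), for 0.1 s.
3. the lid stands plug down on the board while the gripper still holds the puller (x of lid in the frame of board between -0.1 and 0.1 m and y of lid in the frame of board between -0.1 and 0.1 m and z of lid in the frame of board below 0.02 m and contact force between lid and board above 0.1 N and angle between lid's own z axis and vertical below 0.15 rad and contact force between the fingers and puller above 1 N), for 0.1 s.
At the end, for the whole second after the job is handed in: The lid rests level (0.1 rad) on the board, plug down, its centre over the board and its plug within 5 mm of the board's top; the puller stands at rest on its rails (0.2 rad, underside below 30 mm) on board or shelf; the crock stands upright within 30 mm of its start (x of lid in the frame of board between -0.1 and 0.1 m and y of lid in the frame of board between -0.1 and 0.1 m and z of lid in the frame of board between 0.01 and 0.02 m and angle between each of lid, crock's own z axis and vertical below 0.1 rad and linear speed of each of lid, puller below 0.02 m/s and angle between puller's own z axis and vertical below 0.2 rad and height (world z) of puller below 0.03 m and distance of crock from where it was at the start of the episode below 0.03 m); the robot touches nothing.
It fails at once if the gripper or arm touches the lid (contact force between any of the fingers, the arm and lid above 0.5 N).
It fails at once if the lid is tipped over (more than 0.6 rad) (angle between lid's own z axis and vertical above 0.6 rad).
It fails at once if the crock is shifted or lifted by more than 30 mm, or tipped by more than 0.2 rad (distance of crock from where it was at the start of the episode above 0.03 m or angle between crock's own z axis and vertical above 0.2 rad).
It fails at once if a jar, the funnel or the stack of lids is shifted by more than 30 mm (distance of any of jar_a, jar_b, jar_c, funnel, lid_stack from where it was at the start of the episode above 0.03 m).
It also fails if it takes over 46 s, if anything falls off the work surface, if the arm or the gripper's body presses on something with over 40 N, if the wrist force passes 120 N, or if a joint passes its speed limit or range.

## Working session

There is one attempt and no reset: what is moved stays moved. The work goes in short steps, Python scripts to look and compute and a tool call to move; the robot and the scene stay as the last step left them, time stands still between calls to the robot, and variables do not carry over. Pictures are saved under pics/ and viewed, and the job is handed in when it is done.

Besides the shell and the picture viewer there is one more tool, called after "Emit:" in YAML: its name, and indented under it one key for each argument. send_rows: Moves the arm, as the interface text tells. Its arguments: {"type":"object","properties":{"deltas":{"type":"array","items":{"type":"array","items":{"type":"array","items":{"type":"number"}}}},"jaw":{"type":"number"},"force":{"type":"number"}},"required":["deltas"]}

```bash
mkdir -p pics; cat > h.py <<'E'
import numpy as np, cv2
from workcell import *
def K(p):
    f=p["img"].shape[0]/2/np.tan(np.radians(p["vfov"])/2); return f,p["cx"],p["cy"]
def cloud(p):
    f,cx,cy=K(p); z=p["z_map"]; v,u=np.indices(z.shape)
    C=np.stack([(u-cx)/f*z,(v-cy)/f*z,z],-1)
    W=(C-np.array(p["t"]))@np.array(p["R"])
    W[z<=0]=np.nan
    return W
def proj(p,X):
    f,cx,cy=K(p); c=np.array(p["R"])@np.array(X)+np.array(p["t"]); return f*c[0]/c[2]+cx,f*c[1]/c[2]+cy
def save(p,n): cv2.imwrite("pics/"+n,p["img"][:,:,::-1])
E
python3 - <<'E'
from h import *
import pickle
s=get_state(); print(s)
P={}
for n in ["top","side"]:
    p=read_camera(n); save(p,n+"0.png"); W=cloud(p); P[n]=(p,W)
    print(n,p["vfov"],np.array(p["R"]).round(2).tolist(),np.array(p["t"]).round(2))
    for t in ["puller","lid","crock","board","jar_a","funnel","lid_stack","tin_box"]:
        for d in silhouettes(p,t):
            m=d["mask"]; q=W[m]; q=q[~np.isnan(q[:,0])]
            if len(q): print(n,t,round(d["conf"],2),np.round(d["box"]).astype(int),"med",np.median(q,0).round(3),"min",np.percentile(q,3,axis=0).round(3),"max",np.percentile(q,97,axis=0).round(3))
pickle.dump(P,open("p0.pkl","wb"))
E
```

```text
{'clock': 0.0, 'joint_pos': array([ 1.17637006e+00,  3.14030891e-01,  4.49557810e-02,  1.30356838e+00,
       -5.18041497e-06,  1.43120847e+00]), 'qvel': array([-0.00045096,  0.00048286, -0.00101086, -0.00011191,  0.00029071,
        0.00182278]), 'tau': array([ 5.68705957e-05, -4.80635440e+01,  2.98527360e+01,  1.98729686e-02,
       -1.91378109e-05,  1.07394669e-05]), 'tcp_pos': array([0.14475779, 0.5559543 , 0.23038202]), 'orientation': array([-2.41185044e-04,  1.27074639e-01,  9.91892728e-01, -8.91539262e-04]), 'wrist_force': array([ 0.04204996, -0.50344115,  0.59675938]), 'ft_torque': array([-0.01436873,  0.00054747,  0.03541126]), 'finger_gap': 0.08536663768767}
top 55.79277816335758 [[0.01, -1.0, -0.01], [-1.0, -0.01, -0.04], [0.04, 0.01, -1.0]] [-0.    0.46  1.48]
top puller 0.72 [361 220  41  32] med [ 0.402 -0.27   0.01 ] min [ 0.345 -0.355 -0.004] max [ 0.455 -0.211  0.094]
top puller 0.64 [379 268  43  46] med [ 0.227 -0.347  0.065] min [ 0.149 -0.419 -0.001] max [ 0.294 -0.279  0.094]
top lid 0.78 [291 168  39  38] med [ 0.568 -0.019  0.139] min [ 0.516 -0.071  0.134] ma
[... 1997 characters left out ...]
.597 0.131]
side jar_a 0.56 [384 264  38  62] med [ 0.624 -0.397  0.111] min [ 0.59  -0.423  0.013] max [ 0.682 -0.329  0.167]
side jar_a 0.34 [310 213  42  36] med [ 0.541 -0.07   0.081] min [ 0.501 -0.094  0.017] max [ 0.618 -0.007  0.115]
side funnel 0.7 [316 162  25  33] med [0.71  0.199 0.033] min [0.665 0.161 0.002] max [0.782 0.325 0.117]
side lid_stack 0.62 [368 229  30  31] med [ 0.703 -0.197  0.059] min [ 0.673 -0.231  0.009] max [ 0.755 -0.149  0.065]
side tin_box 0.93 [371 341  85  84] med [ 0.466 -0.578  0.089] min [ 0.403 -0.654  0.009] max [ 0.551 -0.483  0.095]
side tin_box 0.52 [384 264  38  62] med [ 0.624 -0.396  0.11 ] min [ 0.59  -0.423  0.004] max [ 0.685 -0.325  0.167]
```

View images.

```bash
python3 - <<'E'
from h import *
import pickle
P=pickle.load(open("p0.pkl","rb"))
for n,(r0,r1,c0,c1) in {"top":(110,320,100,500),"side":(90,400,180,460)}.items():
    p,W=P[n]; c=p["img"][r0:r1,c0:c1,::-1]; s=2 if n=="top" else 1.9
    cv2.imwrite(f"pics/{n}_z.png",cv2.resize(c,None,fx=s,fy=s,interpolation=cv2.INTER_CUBIC))
E
```

```text
(no output)
```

View pics/top_z.png

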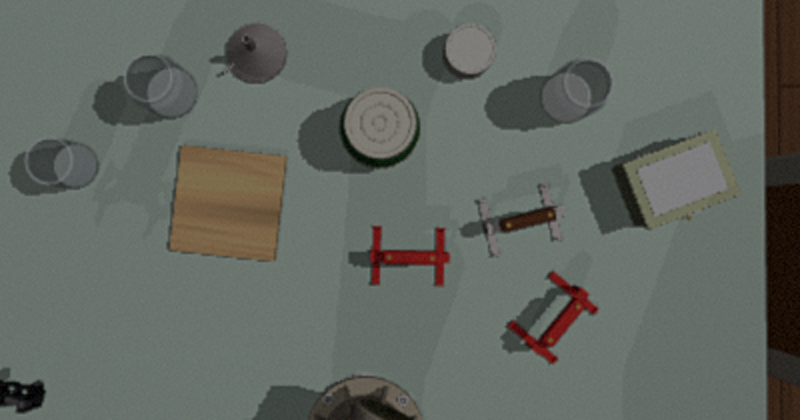

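View pics/side_z.png

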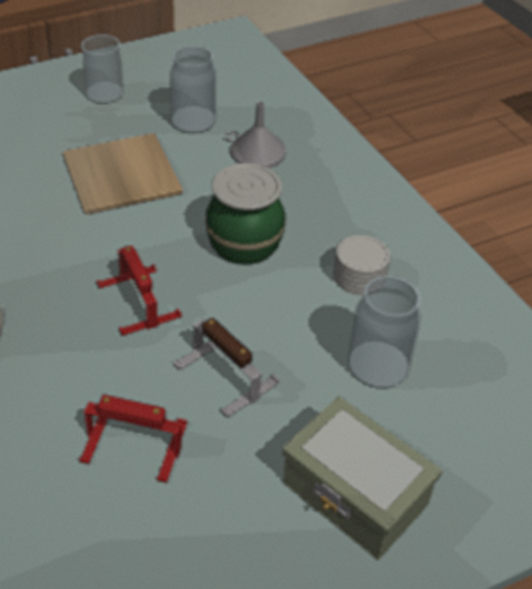

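```bash
python3 - <<'E'
from h import *
import pickle
P=pickle.load(open("p0.pkl","rb"))
for n in ["top","side"]:
    p,W=P[n]; print(n,"px/mm f",K(p)[0])
    m=(W[...,0]>.3)&(W[...,0]<.5)&(W[...,1]>-.38)&(W[...,1]<-.19)
    g=W[m&(W[...,2]>.08)]; l=W[m&(W[...,2]>.05)]
    (c,sz,a)=cv2.minAreaRect((g[:,:2]*1000).astype(np.float32)); print("grip",len(g),np.round(c,1),np.round(sz,1),a,np.percentile(g[:,2],[5,50,95]).round(3))
    box=cv2.boxPoints((c,sz,a)); 
    u,s,v=np.linalg.svd(l[:,:2]-l[:,:2].mean(0)); print("pca dir",np.degrees(np.arctan2(v[0][1],v[0][0])), l.mean(0))
    # rails+legs via color: steel region mask
    m=(W[...,0]>.47)&(W[...,0]<.67)&(W[...,1]>-.12)&(W[...,1]<.1)&(W[...,2]>.128)
    q=(W[m][:,:2]*1000).astype(np.float32); print("lid circ",cv2.minEnclosingCircle(q),q.mean(0),np.median(W[m][:,2]))
    m=(W[...,0]>.3)&(W[...,0]<.56)&(W[...,1]>.14)&(W[...,1]<.4)&(W[...,2]>.008)&(W[...,2]<.03)
    q=(W[m][:,:2]*1000).astype(np.float32); print("board",cv2.minAreaRect(q))
E
```

```text
top px/mm f 396.6814328956753
grip 202 [ 403.7 -284.1] [ 26.1 100.3] 14.789726257324219 [0.083 0.09  0.095]
pca dir -75.14527923900897 [ 0.40298142 -0.28062066  0.08307379]
lid circ ((567.724365234375, -17.549955368041992), 62.0200080871582) [567.69586  -17.532484] 0.13949103541811858
board ((429.9073181152344, 267.4470520019531), (249.2477569580078, 254.4416046142578), 0.5278887152671814)
side px/mm f 485.7746678711856
grip 266 [ 405.7 -289.9] [ 28.7 100.7] 12.818561553955078 [0.082 0.09  0.095]
pca dir -73.54776412771231 [ 0.40606257 -0.29902061  0.08126888]
lid circ ((568.3804321289062, -21.662349700927734), 66.39534759521484) [570.0771   -23.210022] 0.1410751636691164
board ((424.02020263671875, 275.2713623046875), (231.7447967529297, 252.75503540039062), 2.1829776763916016)
```

Emit:
send_rows:
  deltas:
    - [[3.2, -3.8, 1, 0, 0, -5], [6.4, -7.6, 2, 0, 0, -10], [9.6, -11.4, 3, 0, 0, -15], [12.8, -15.2, 4, 0, 0, -20], [16, -19, 5, 0, 0, -25], [19.2, -22.8, 5, 0, 0, -30], [22.4, -26.6, 5, 0, 0, -35], [25.6, -30.4, 5, 0, 0, -40], [25.6, -35.2, 5, 0, 0, -45], [25.6, -40, 5, 0, 0, -50], [25.6, -44.8, 5, 0, 0, -55], [25.6, -49.6, 5, 0, 0, -60]]

```text
clock: 2.1
tcp_pos: [0.4007, 0.0587, 0.2815]
orientation: [0.0, 0.607, 0.794, 0.0]
wrist_force: [1.1, 0.6, -0.1]
finger_gap: 0.0854
```

Emit:
send_rows:
  deltas:
    - [[0, -4.7, 0, 0, 0, 0], [0, -9.4, 0, 0, 0, 0], [0, -14.1, 0, 0, 0, 0], [0, -18.8, 0, 0, 0, 0], [0, -23.5, -2, 0, 0, 0], [0, -28, -4, 0, 0, 0], [0, -32, -6, 0, 0, 0], [0.3, -34.3, -7, 0, 0, 0], [0.3, -34.3, -7, 0, 0, 0]]

```text
clock: 3.0
tcp_pos: [0.4033, -0.285, 0.2093]
orientation: [-0.001, 0.608, 0.794, -0.0]
wrist_force: [-0.0, 0.4, 0.4]
finger_gap: 0.0857
```

```bash
cat >> h.py <<'E'
from scipy.spatial.transform import Rotation as Ro
def wcloud(s,p):
    f,cx,cy=K(p); z=p["z_map"]; v,u=np.indices(z.shape)
    C=np.stack([(u-cx)/f*z,(v-cy)/f*z,z,np.ones_like(z)],-1)
    T=(C@np.array(p["hand_eye"]).T)[...,:3]
    q=s["orientation"]; R=Ro.from_quat([q[1],q[2],q[3],q[0]]).as_matrix()
    W=T@R.T+s["tcp_pos"]; W[z<=0]=np.nan
    return W
E
python3 - <<'E'
from h import *
s=get_state(); p=read_camera("wrist"); save(p,"w1.png"); W=wcloud(s,p)
print(s["tcp_pos"],s["orientation"],s["wrist_force"],np.array(p["hand_eye"]).round(3).tolist())
m=(W[...,0]>.3)&(W[...,0]<.52)&(W[...,1]>-.4)&(W[...,1]<-.17)
g=W[m&(W[...,2]>.08)&(W[...,2]<.1)]
r=cv2.minAreaRect((g[:,:2]*1000).astype(np.float32)); print(r,len(g),np.percentile(g[:,2],[5,50,95]))
a=W[m&(W[...,2]>.002)&(W[...,2]<.02)]; print(np.percentile(a,[1,50,99],axis=0))
gr=W[(W[...,2]<.006)&(abs(W[...,2])<.01)]; print("ground",np.median(gr[:,2]))
E
```

```text
[ 0.40329095 -0.28498571  0.20933312] [-1.04679600e-03  6.07526647e-01  7.94298606e-01 -4.63629191e-05] [-0.00921104  0.42050421  0.35190612] [[-0.001, -0.951, -0.309, 0.08], [1.0, -0.0, -0.001, -0.001], [0.001, -0.309, 0.951, -0.142], [0.0, 0.0, 0.0, 1.0]]
((405.352294921875, -285.0996398925781), (26.019750595092773, 98.70356750488281), 14.872454643249512) 3138 [0.08492191 0.08926342 0.09105753]
[[ 0.30128132 -0.36137175  0.002154  ]
 [ 0.397533   -0.23996452  0.00485748]
 [ 0.4727007  -0.20822278  0.00966479]]
ground -0.0001937346307878951
```

View pics/w1.png

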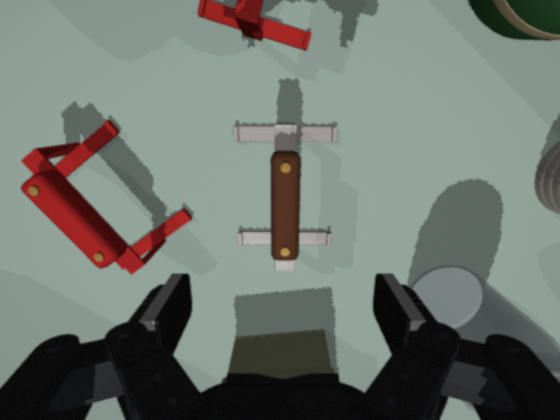

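Emit:
send_rows:
  deltas:
    - [[0.2, 0, -4, 0, 0, 0], [0.2, 0, -8, 0, 0, 0], [0.2, 0, -12, 0, 0, 0], [0.2, 0, -14.9, 0, 0, 0], [0.2, 0, -14.9, 0, 0, 0], [0.2, 0, -14.9, 0, 0, 0]]

```text
clock: 3.65
tcp_pos: [0.4063, -0.2818, 0.0633]
orientation: [0.0, 0.605, 0.796, 0.0]
wrist_force: [-0.0, -0.8, 0.3]
finger_gap: 0.0854
```

Emit:
send_rows:
  deltas:
    - [[0, 0, 0, 0, 0, 0], [0, 0, 0, 0, 0, 0], [0, 0, 0, 0, 0, 0], [0, 0, 0, 0, 0, 0], [0, 0, 0, 0, 0, 0], [0, 0, 0, 0, 0, 0], [0, 0, 0, 0, 0, 0], [0, 0, 0, 0, 0, 0]]
  jaw: -1
  force: 70

```text
clock: 4.45
tcp_pos: [0.4065, -0.2831, 0.0633]
orientation: [0.001, 0.606, 0.795, -0.0]
wrist_force: [0.1, 0.5, 6.6]
finger_gap: 0.0247
```

Emit:
send_rows:
  deltas:
    - [[0, 0, 3, 0, 0, 0], [0, 0, 7, 0, 0, 0], [0, 0, 11, 0, 0, 0], [0, 0, 14, 0, 0, 0], [0.5, 4, 14, 0, 0, -3], [1, 8, 14, 0, 0, -6], [1.5, 12, 14, 0, 0, -9], [2, 16, 14, 0, 0, -12], [2.4, 20, 14, 0, 0, -15], [2.4, 24, 14, 0, 0, -15], [2.4, 26.5, 14, 0, 0, -15], [2.4, 26.5, 14, 0, 0, -15]]

```text
clock: 5.65
tcp_pos: [0.4287, -0.0147, 0.2017]
orientation: [-0.001, 0.703, 0.711, -0.0]
wrist_force: [0.7, -0.5, -3.2]
finger_gap: 0.025
```

```bash
python3 - <<'E'
from h import *
import pickle
s=get_state();print(s["tcp_pos"],s["orientation"],s["wrist_force"],s["ft_torque"],s["finger_gap"]);P={}
p=read_camera("wrist"); save(p,"w2.png"); P["wrist"]=(s,p,wcloud(s,p))
for n in ["side","top"]:
    p=read_camera(n); save(p,n+"2.png"); P[n]=(s,p,cloud(p))
pickle.dump(P,open("p2.pkl","wb"))
p=P["side"][1]; c=p["img"][130:330,200:400,::-1]; cv2.imwrite("pics/side2z.png",cv2.resize(c,None,fx=3,fy=3,interpolation=cv2.INTER_CUBIC))
E
```

```text
[ 0.42872106 -0.01465425  0.20173064] [-1.15280235e-03  7.03052506e-01  7.11136995e-01 -1.42616006e-04] [ 0.70238629 -0.51542868 -3.19795921] [-0.05907557 -0.0145878   0.0070265 ] 0.02500581606787998
```

View pics/w2.png

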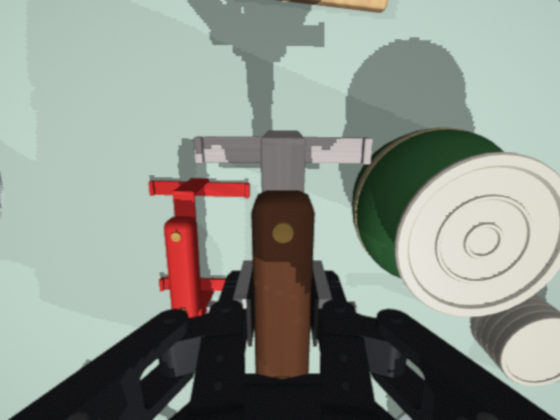

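View pics/side2z.png

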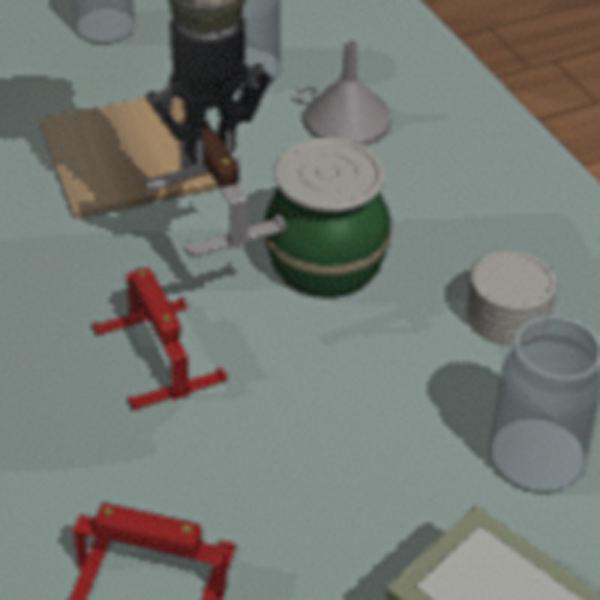

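```bash
python3 - <<'E'
from h import *
import pickle
P=pickle.load(open("p2.pkl","rb"))
s,p,W=P["wrist"]
t=s["tcp_pos"]
# rail/lid in wrist
v,u=np.indices(p["z_map"].shape)
def st(n,m): q=W[m]; print(n,len(q),np.nanpercentile(q,[3,50,97],axis=0).round(4).tolist())
st("rail L",(u>204)&(u<258)&(v>141)&(v<160)); st("rail R",(u>308)&(u<358)&(v>141)&(v<160))
st("grip",(u>262)&(u<302)&(v>245)&(v<320))
R=(u>190)&(u<375)&(v>130)&(v<170)&(W[...,2]>.11)&(W[...,2]<.17)
st("rail all",R); r=cv2.minAreaRect((W[R&~((u>255)&(u<308))][:,:2]*1000).astype(np.float32)); print(r)
q=W[R&~((u>255)&(u<308))]; 
A=np.c_[q[:,0],np.ones(len(q))]; print("slope y(x)",np.linalg.lstsq(A,q[:,1],rcond=None)[0],"z(x)",np.linalg.lstsq(A,q[:,2],rcond=None)[0])
m=(W[...,2]>.128)&(W[...,0]>.495)
q=W[m]; qq=(q[:,:2]*1000).astype(np.float32); print("lid wrist",cv2.minEnclosingCircle(qq),np.median(q[:,2]), q[:,0].max(),q[:,1].min(),q[:,1].max(),q[:,0].min())
e=cv2.fitEllipse(cv2.convexHull(qq)); print(e)
for n in ["top","side"]:
    s_,p,V=P[n]
    m=(V[...,0]>.495)&(V[...,0]<.67)&(V[...,1]>-.12)&(V[...,1]<.1)&(V[...,2]>.128)&(V[...,2]<.155)
    q=V[m]; print(n,"lid",cv2.minEnclosingCircle((q[:,:2]*1000).astype(np.float32)),cv2.fitEllipse(cv2.convexHull((q[:,:2]*1000).astype(np.float32))),np.median(q[:,2]))
s_,p,V=P["side"]
m=(V[...,0]>.33)&(V[...,0]<.495)&(V[...,1]>-.12)&(V[...,1]<-.06)&(V[...,2]>.115)&(V[...,2]<.165)
q=V[m]; print("side -y rail",len(q),np.percentile(q,[3,50,97],axis=0).round(4).tolist(),cv2.minAreaRect((q[:,:2]*1000).astype(np.float32)))
E
```

```text
rail L 954 [[0.3793, 0.0368, 0.1422], [0.3949, 0.042, 0.1434], [0.4106, 0.0473, 0.1446]]
rail R 882 [[0.4447, 0.0374, 0.142], [0.4591, 0.0427, 0.1432], [0.4736, 0.048, 0.1444]]
grip 2886 [[0.4201, -0.0193, 0.2272], [0.4277, -0.0022, 0.2282], [0.4353, 0.0135, 0.2292]]
rail all 3523 [[0.3752, 0.0355, 0.1418], [0.423, 0.0435, 0.1434], [0.4798, 0.0509, 0.1481]]
((427.5509033203125, 42.870975494384766), (110.09603881835938, 16.26624298095703), 0.3626682460308075)
slope y(x) [0.00488959 0.04114458] z(x) [-0.00247989  0.14480053]
lid wrist ((569.0626831054688, -19.22209930419922), 62.30225372314453) 0.13863169774883527 0.6273319102313123 -0.08140102173181823 0.04263213771552195 0.507108434051218
((567.982421875, -19.197315216064453), (120.41968536376953, 124.40565490722656), 15.20998764038086)
top lid ((568.1898193359375, -17.38115692138672), 61.757789611816406) ((569.6683959960938, -17.733131408691406), (117.34920501708984, 123.87841033935547), 163.44497680664062) 0.13949739141268316
side lid ((570.7391357421875, -22.12505531311035), 63.58979797363281) ((570.253662109375, -22.070327758789062), (122.55980682373047, 125.48759460449219), 152.83126831054688) 0.140978894242278
side -y rail 160 [[0.3767, -0.0938, 0.1397], [0.426, -0.0852, 0.1448], [0.4823, -0.0725, 0.1616]] ((430.3301086425781, -83.68630981445312), (27.70505714416504, 110.34114074707031), 89.74622344970703)
```

Emit:
send_rows:
  deltas:
    - [[0, -0.2, -1.2, 0, 0, -0.2], [0, -0.2, -2.3, 0, 0, -0.2], [0, -0.2, -2.3, 0, 0, -0.2], [1.5, -0.2, -2.3, 0, 0, -0.2], [3, -0.2, -2.3, 0, 0, -0.2], [4.5, -0.2, -2.3, 0, 0, -0.2], [6, -0.2, -2.3, 0, 0, -0.2], [6, -0.2, -2.3, 0, 0, -0.2]]

```text
clock: 6.6
tcp_pos: [0.4916, -0.0202, 0.1789]
orientation: [0.0, 0.706, 0.708, 0.0]
wrist_force: [-0.5, 0.1, -2.9]
finger_gap: 0.0246
```

```bash
python3 - <<'E'
from h import *
s=get_state();print(s["tcp_pos"],s["orientation"],s["wrist_force"])
p=read_camera("wrist"); save(p,"w3.png"); W=wcloud(s,p); np.save("w3.npy",W)
v,u=np.indices(p["z_map"].shape)
R=(u>190)&(u<375)&(v>130)&(v<170)&(W[...,2]>.10)&(W[...,2]<.135)&(W[...,0]<.49)
q=W[R&~((u>255)&(u<308))]; print(cv2.minAreaRect((q[:,:2]*1000).astype(np.float32)),np.median(q[:,2]))
A=np.c_[q[:,0],np.ones(len(q))]; print("slope y(x)",np.linalg.lstsq(A,q[:,1],rcond=None)[0])
m=(W[...,2]>.13)&(W[...,0]>.52)&(W[...,2]<.16)
q=W[m]; qq=(q[:,:2]*1000).astype(np.float32); print("lid",cv2.minEnclosingCircle(qq),np.median(q[:,2]), q[:,1].min(),q[:,1].max())
p=read_camera("side"); c=p["img"][130:330,200:400,::-1]; cv2.imwrite("pics/side3z.png",cv2.resize(c,None,fx=3,fy=3,interpolation=cv2.INTER_CUBIC))
E
```

```text
[ 0.49161981 -0.02023662  0.17891102] [3.55399235e-04 7.06133795e-01 7.08078296e-01 2.52640404e-04] [-0.48704699  0.05595141 -2.92992725]
((454.79705810546875, 37.45864486694336), (16.27558135986328, 37.76436233520508), 88.60974884033203) 0.12046776128804437
slope y(x) [-0.01372337  0.0439673 ]
lid ((569.9705810546875, -18.49444580078125), 62.06947708129883) 0.13857051168837545 -0.0773253983175974 0.04276219346976843
```

View pics/w3.png

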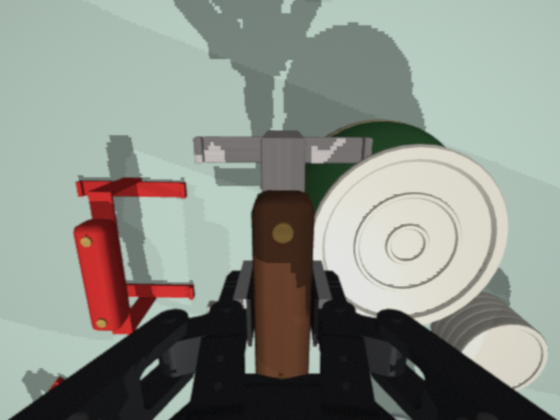

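View pics/side3z.png

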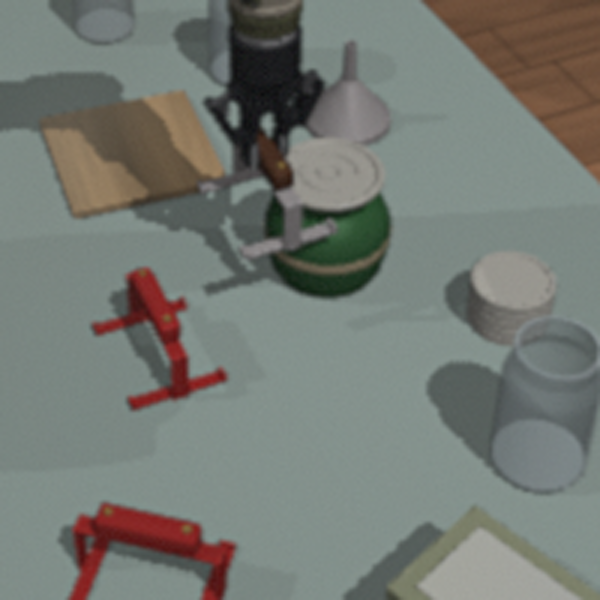

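Emit:
send_rows:
  deltas:
    - [[0, 0.3, 0, 0, 0, 0.2], [0, 0.3, 0, 0, 0, 0.2], [1, 0.3, 0, 0, 0, 0.2], [2, 0.3, 0, 0, 0, 0.2], [3, 0.3, 0, 0, 0, 0.2], [4, 0.3, 0, 0, 0, 0.2], [4, 0.3, 0, 0, 0, 0.2]]

```text
clock: 7.4
tcp_pos: [0.5318, -0.0167, 0.1792]
orientation: [0.0, 0.705, 0.71, 0.0]
wrist_force: [0.0, 0.3, -3.9]
finger_gap: 0.0248
```

```bash
python3 - <<'E'
from h import *
s=get_state();print(s["tcp_pos"],s["orientation"],s["wrist_force"])
p=read_camera("wrist"); save(p,"w4.png"); W=wcloud(s,p)
v,u=np.indices(p["z_map"].shape)
R=(u>190)&(u<258)&(v>130)&(v<170)&(W[...,2]>.10)&(W[...,2]<.13)
q=W[R]; print(cv2.minAreaRect((q[:,:2]*1000).astype(np.float32)),np.median(q[:,2]))
m=(W[...,2]>.13)&(W[...,0]>.545)&(W[...,2]<.15)
q=W[m];  print("lid",np.median(q[:,2]), q[:,1].max(),q[:,0].max())
E
```

```text
[ 0.53184132 -0.01668488  0.17917431] [4.71019784e-04 7.04554335e-01 7.09649798e-01 3.60713766e-04] [ 0.03152972  0.25084835 -3.86281441]
((495.55316162109375, 40.64503860473633), (16.328020095825195, 39.00826644897461), 89.87541198730469) 0.12072819998346129
lid 0.1386857532482551 0.04289463243955635 0.6315044459354249
```

View pics/w4.png

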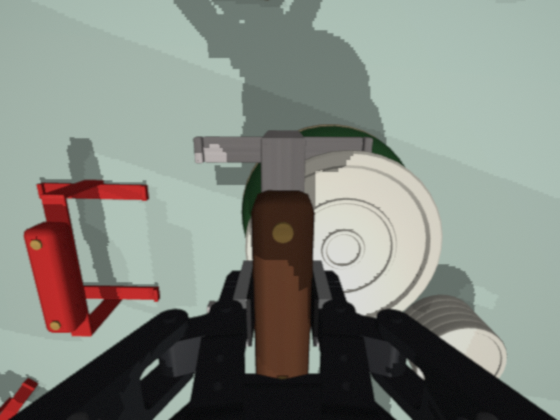

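Emit:
send_rows:
  deltas:
    - [[1, 0, 0, 0, 0, 0], [2, 0, 0, 0, 0, 0], [3, 0, 0, 0, 0, 0], [3.8, 0, 0, 0, 0, 0], [3.8, 0, 0, 0, 0, 0], [3.8, 0, 0, 0, 0, 0]]

```text
clock: 8.05
tcp_pos: [0.5679, -0.0165, 0.179]
orientation: [-0.0, 0.705, 0.71, -0.0]
wrist_force: [0.1, -0.4, -3.4]
finger_gap: 0.025
```

```bash
python3 - <<'E'
from h import *
s=get_state();print(s["tcp_pos"],s["orientation"],s["wrist_force"])
p=read_camera("wrist"); save(p,"w5.png"); W=wcloud(s,p)
m=(W[...,2]>.13)&(W[...,0]>.58)&(W[...,2]<.15)
q=W[m];  print("lid",np.median(q[:,2]), q[:,1].max(),q[:,0].max())
p=read_camera("side"); c=p["img"][130:330,200:400,::-1]; cv2.imwrite("pics/side5z.png",cv2.resize(c,None,fx=3,fy=3,interpolation=cv2.INTER_CUBIC))
E
```

```text
[ 0.56788709 -0.01650028  0.17904008] [-2.97411922e-04  7.04612739e-01  7.09591956e-01 -2.34675726e-04] [ 0.10528059 -0.40989627 -3.37048357]
lid 0.13886021446046368 0.041916292897916325 0.6314127693098998
```

View pics/w5.png

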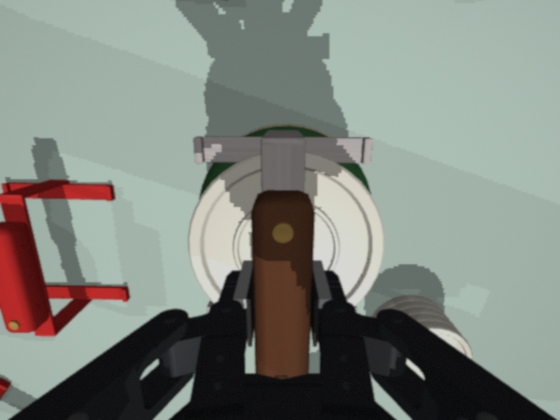

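View pics/side5z.png

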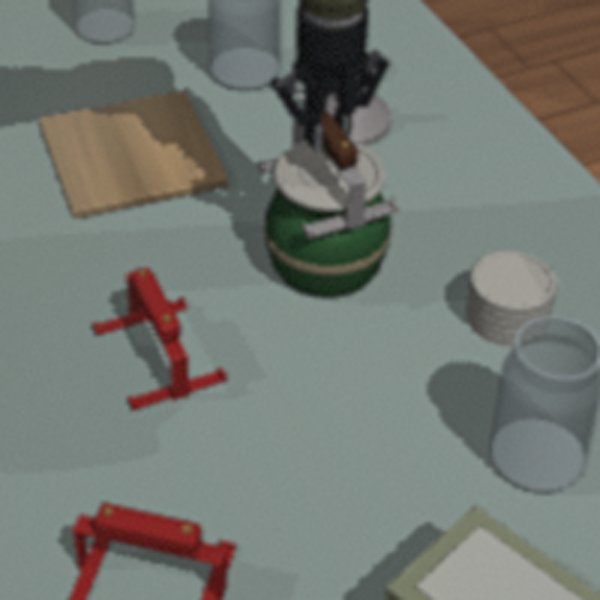

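Emit:
send_rows:
  deltas:
    - [[0, 0, 0.5, 0, 0, 0], [0, 0, 1.0, 0, 0, 0], [0, 0, 1.3, 0, 0, 0], [0, 0, 1.6, 0, 0, 0], [0, 0, 1.8, 0, 0, 0], [0, 0, 2.0, 0, 0, 0], [0, 0, 2.2, 0, 0, 0], [0, 0, 2.4, 0, 0, 0], [0, 0, 2.6, 0, 0, 0], [0, 0, 2.8, 0, 0, 0]]

```text
clock: 9.15
tcp_pos: [0.5681, -0.0165, 0.2078]
orientation: [0.0, 0.705, 0.71, 0.0]
wrist_force: [0.5, 0.6, -4.2]
finger_gap: 0.0249
```

Emit:
send_rows:
  deltas:
    - [[0, 0, 0.5, 0, 0, 0], [0, 0, 1.2, 0, 0, 0], [0, 0, 2, 0, 0, 0], [0, 0, 3, 0, 0, 0], [0, 0, 4, 0, 0, 0], [0, 0, 5, 0, 0, 0], [0, 0, 5, 0, 0, 0], [0, 0, 5, 0, 0, 0]]

```text
clock: 9.95
tcp_pos: [0.5682, -0.0166, 0.2576]
orientation: [0.0, 0.705, 0.71, 0.0]
wrist_force: [-0.7, -0.2, -4.0]
finger_gap: 0.0249
```

```bash
python3 - <<'E'
from h import *
s=get_state();print(s["tcp_pos"],s["orientation"],s["wrist_force"])
p=read_camera("wrist"); save(p,"w6.png"); W=wcloud(s,p)
m=(W[...,2]>.17)&(W[...,0]>.59)&(W[...,2]<.24)
q=W[m];  print("lid",np.median(q[:,2]), q[:,1].max(),q[:,0].max(),q[:,0].min())
p=read_camera("side"); c=p["img"][130:330,200:400,::-1]; cv2.imwrite("pics/side6z.png",cv2.resize(c,None,fx=3,fy=3,interpolation=cv2.INTER_CUBIC))
p=read_camera("top"); V=cloud(p)
for d in silhouettes(p,"board")[:1]:
    q=V[d["mask"]]; q=q[(abs(q[:,2]-.015)<.008)]; h=(q[:,:2]*1000).astype(np.float32); print(d["conf"],cv2.minAreaRect(h),np.median(q[:,2]))
E
```

```text
[ 0.56817594 -0.01657375  0.25764192] [3.39019896e-04 7.04626766e-01 7.09578008e-01 2.38904977e-04] [-0.73889215 -0.17458771 -4.00440808]
lid 0.2028615795143252 0.04905260402895742 0.6316801683936275 0.5900011927072046
0.62 ((678.9385375976562, -171.07284545898438), (71.63014221191406, 16.637765884399414), 73.149169921875) 0.01421549703670778
```

View pics/w6.png

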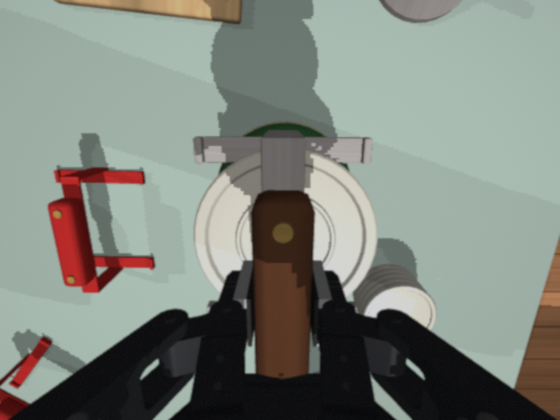

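View pics/side6z.png

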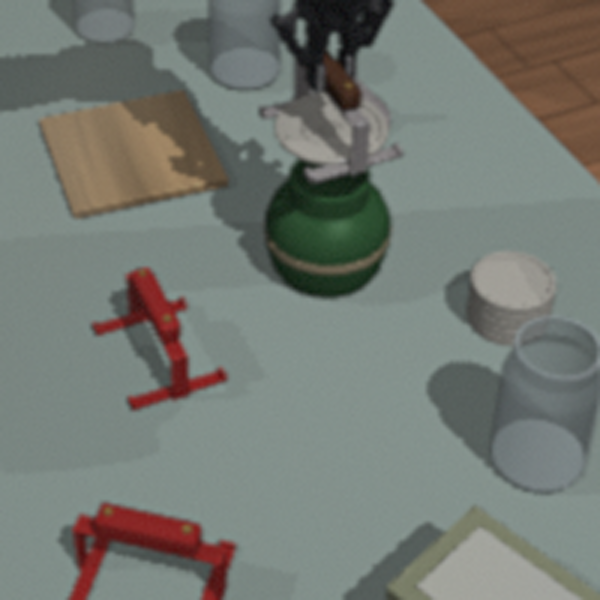

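Emit:
send_rows:
  deltas:
    - [[-0.4, 0.8, 0, 0, 0, 0], [-1.2, 2.5, 0, 0, 0, 0], [-2.4, 5, 0, 0, 0, -1], [-3.7, 7.5, 0, 0, 0, -2], [-5, 10.3, 0, 0, 0, -3], [-6.4, 13.1, 0, 0, 0, -4], [-7.8, 15.9, 0, 0, 0, -5], [-9.1, 18.7, 0, 0, 0, -6], [-10.5, 21.5, 0, 0, 0, -6], [-11.8, 24.2, 0, 0, 0, -6], [-12.8, 26.2, 0, 0, 0, -6], [-13.5, 27.7, 0, 0, 0, -6]]

```text
clock: 11.35
tcp_pos: [0.4305, 0.2626, 0.2574]
orientation: [-0.0, 0.74, 0.673, 0.0]
wrist_force: [0.7, 0.0, -4.1]
finger_gap: 0.0249
```

Emit:
send_rows:
  deltas:
    - [[-0.3, 0.6, 0, 0, 0, 0], [-0.5, 1, -0.5, 0, 0, 0], [-0.5, 1, -2, 0, 0, 0], [-0.5, 1, -4, 0, 0, 0], [-0.5, 1, -6, 0, 0, 0], [-0.5, 1, -8, 0, 0, 0], [-0.5, 1, -9, 0, 0, 0], [-0.5, 1, -9, 0, 0, 0]]

```text
clock: 12.15
tcp_pos: [0.4268, 0.2696, 0.1657]
orientation: [-0.001, 0.741, 0.671, -0.002]
wrist_force: [-0.2, -0.1, -3.5]
finger_gap: 0.025
```

```bash
python3 - <<'E'
from h import *
s=get_state();print(s["tcp_pos"],s["orientation"],s["wrist_force"])
p=read_camera("wrist"); save(p,"w7.png"); W=wcloud(s,p); t=s["tcp_pos"]
m=(W[...,2]>.008)&(W[...,2]<.03)
q=W[m]; print("board",cv2.minAreaRect((q[:,:2]*1000).astype(np.float32)),np.median(q[:,2]))
p=read_camera("side"); c=p["img"][90:290,150:350,::-1]; cv2.imwrite("pics/side7z.png",cv2.resize(c,None,fx=3,fy=3,interpolation=cv2.INTER_CUBIC))
E
```

```text
[0.42678883 0.2696103  0.1656791 ] [-5.02426822e-04  7.41035607e-01  6.71463478e-01 -1.66581297e-03] [-0.15834799 -0.13281926 -3.45311073]
board ((370.7947082519531, 183.7299041748047), (660.1690063476562, 382.6000671386719), 9.57376480102539) 0.014770421047390861
```

View pics/w7.png

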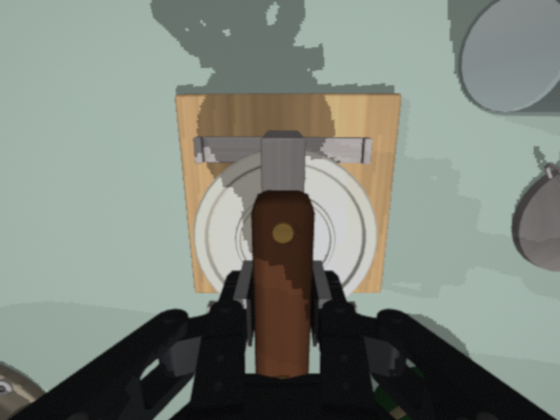

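View pics/side7z.png

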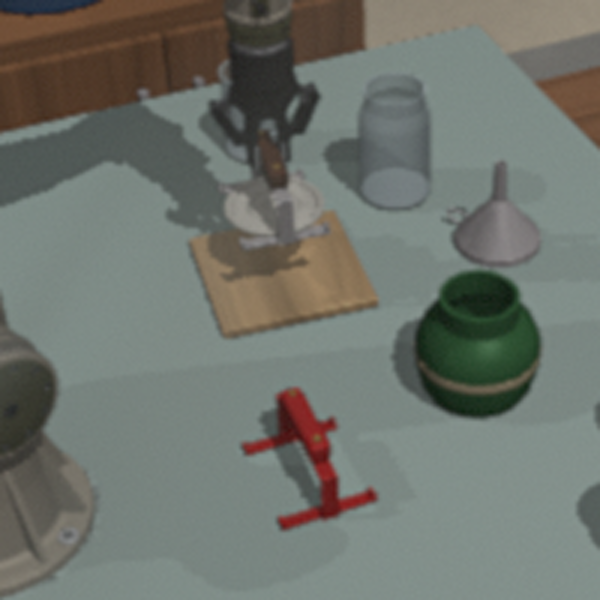

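Emit:
send_rows:
  deltas:
    - [[0, 0, -1, 0, 0, 0], [0, 0, -3, 0, 0, 0], [0, 0, -5, 0, 0, 0], [0, 0, -6, 0, 0, 0], [0, 0, -6.5, 0, 0, 0], [0, 0, -7, 0, 0, 0], [0, 0, -7.4, 0, 0, 0], [0, 0, -7.7, 0, 0, 0], [0, 0, -7.7, 0, 0, 0], [0, 0, -7.7, 0, 0, 0], [0, 0, -7.7, 0, 0, 0]]

```text
clock: 13.35
tcp_pos: [0.4282, 0.2706, 0.0907]
orientation: [0.0, 0.741, 0.672, 0.0]
wrist_force: [0.1, 0.0, -3.7]
finger_gap: 0.0248
```

```bash
python3 - <<'E'
from h import *
s=get_state();print(s["tcp_pos"],s["orientation"],s["wrist_force"])
p=read_camera("wrist"); save(p,"w8.png"); W=wcloud(s,p)
v,u=np.indices(p["z_map"].shape)
for n,m in {"rail":(u>204)&(u<255)&(v>143)&(v<158),"lidL":(u>215)&(u<240)&(v>190)&(v<240),"lidR":(u>320)&(u<350)&(v>190)&(v<240)}.items(): print(n,np.nanmedian(W[m],0).round(4),np.nanpercentile(W[m][:,2],[5,95]).round(4))
p=read_camera("side"); c=p["img"][120:220,190:310,::-1]; cv2.imwrite("pics/side8z.png",cv2.resize(c,None,fx=5,fy=5,interpolation=cv2.INTER_CUBIC))
E
```

```text
[0.42824169 0.27061788 0.09069604] [1.65242221e-04 7.40773736e-01 6.71754489e-01 3.89561849e-04] [ 0.09029881  0.03666615 -3.73783621]
rail [0.4    0.3306 0.0322] [0.0312 0.0335]
lidL [0.3944 0.2916 0.0424] [0.0413 0.044 ]
lidR [0.4625 0.2849 0.0424] [0.0414 0.0439]
```

View pics/side8z.png

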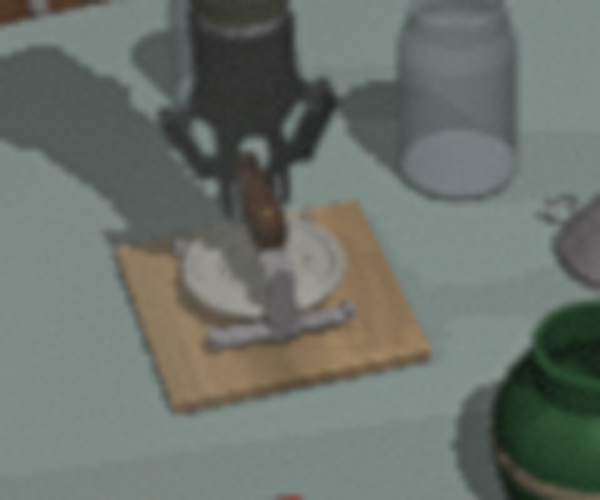

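View pics/w8.png

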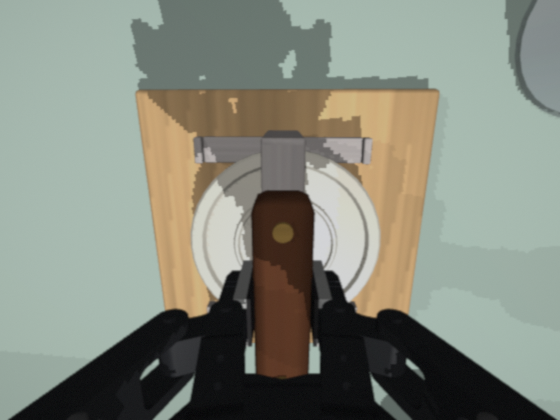

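Emit:
send_rows:
  deltas:
    - [[0, 0, -0.4, 0, 0, 0], [0, 0, -0.8, 0, 0, 0], [0, 0, -1.0, 0, 0, 0], [0, 0, -1.2, 0, 0, 0], [0, 0, -1.3, 0, 0, 0], [0, 0, -1.3, 0, 0, 0], [0, 0, -1.3, 0, 0, 0]]

```text
clock: 14.15
tcp_pos: [0.4276, 0.2704, 0.0783]
orientation: [0.0, 0.741, 0.672, 0.0]
wrist_force: [-3.1, -2.0, 6.3]
finger_gap: 0.0248
```

Emit:
send_rows:
  deltas:
    - [[0, 0, 0, 0, 0, 0], [0, 0, 0, 0, 0, 0], [0, 0, 0, 0, 0, 0], [0, 0, 0, 0, 0, 0], [0, 0, 0, 0, 0, 0], [0, 0, 0, 0, 0, 0]]
  jaw: 0.3

```text
clock: 14.75
tcp_pos: [0.428, 0.2705, 0.0772]
orientation: [0.0, 0.741, 0.672, -0.0]
wrist_force: [0.5, -0.2, -0.3]
finger_gap: 0.0559
```

Emit:
send_rows:
  deltas:
    - [[0, 0, 0.5, 0, 0, 0], [0, 0, 1.5, 0, 0, 0], [0, 0, 3, 0, 0, 0], [0, 0, 6, 0, 0, 0], [0, 0, 10, 0, 0, 0], [0, 0, 14, 0, 0, 0], [0, 0, 18, 0, 0, 0], [0, 0, 18, 0, 0, 0], [0, 0, 18, 0, 0, 0]]

```text
clock: 15.65
tcp_pos: [0.4287, 0.2708, 0.2592]
orientation: [0.001, 0.741, 0.672, 0.002]
wrist_force: [-0.3, -0.1, 0.1]
finger_gap: 0.0555
```

```bash
python3 - <<'E'
from h import *
s=get_state();print(s["tcp_pos"],s["wrist_force"],s["finger_gap"])
p=read_camera("wrist"); save(p,"w9.png"); W=wcloud(s,p)
m=(W[...,2]>.04)&(W[...,2]<.08); 
g=W[(W[...,2]>.09)&(W[...,2]<.115)&(abs(W[...,0]-.43)<.1)&(abs(W[...,1]-.27)<.1)]; print("grip",cv2.minAreaRect((g[:,:2]*1000).astype(np.float32)),np.percentile(g[:,2],[5,50,95]))
l=W[(W[...,2]>.035)&(W[...,2]<.05)&(abs(W[...,0]-.43)<.08)&(abs(W[...,1]-.27)<.08)]; A=np.c_[l[:,:2],np.ones(len(l))]; print("lid",np.median(l[:,2]),np.linalg.lstsq(A,l[:,2],rcond=None)[0],l[:,:2].min(0),l[:,:2].max(0))
p=read_camera("side"); save(p,"side9.png")
c=p["img"][110:330,180:400,::-1]; cv2.imwrite("pics/side9z.png",cv2.resize(c,None,fx=2.7,fy=2.7,interpolation=cv2.INTER_CUBIC))
E
```

```text
[0.42869144 0.27080966 0.2591643 ] [-0.32298987 -0.08714968  0.11107427] 0.05545937774408486
grip ((426.9437255859375, 268.7646484375), (98.27167510986328, 25.98790168762207), 83.59519958496094) [0.10017818 0.10426186 0.10603067]
lid 0.04289140394246696 [-0.00048507 -0.00011643  0.04335072] [0.36770524 0.20702688] [0.49110858 0.340231  ]
```

View pics/w9.png

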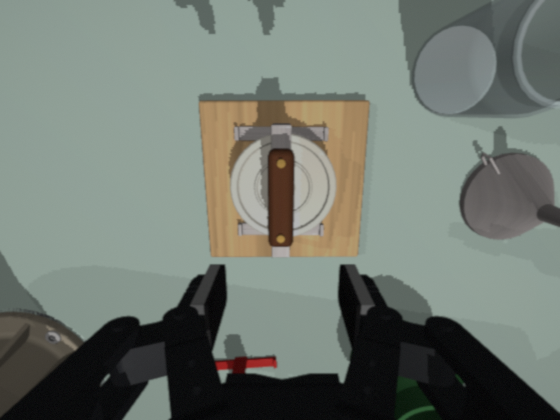

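View pics/side9z.png

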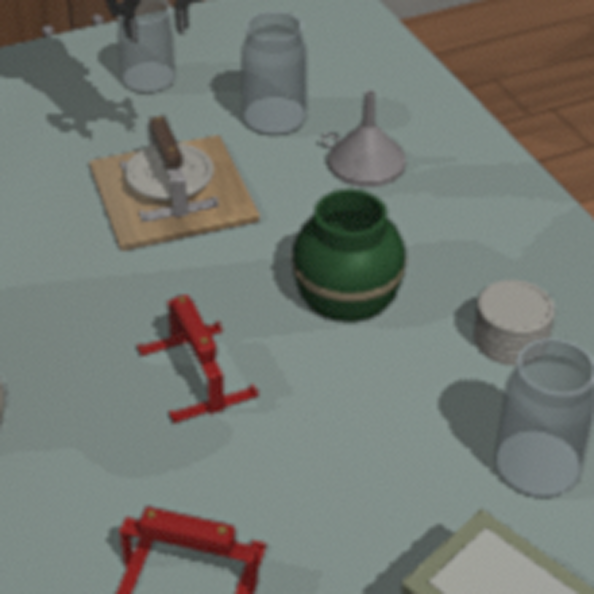

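Lid is level (top at 0.043 m) and centred on the board. The puller stands upright around it with its grip top at 0.105 m, the robot is clear, and the crock is upright in place.

```bash
python3 -c "
from workcell import *
print(hand_in())"
```

```text
the job is handed in; nothing more can be done
None
```

The lid is off the crock and standing plug down on the wooden board, with the puller left upright on its rails around it. I handed the job in at about 16 s; no verdict is reported.

- **What I did:** I picked up the steel, wooden-gripped puller and left both red look-alikes alone. I slid its rails under the flange, lifted straight up until the lid popped, carried it level to the board and lowered it. I then let the rails down onto the board before letting go.
- **Last checks:** In the wrist and side pictures the lid is level and near the board's centre. Its top measured 0.043 m, against 0.045 m expected and within the calibration error. The top of the puller's grip is at about 0.105 m, so its rails are on the board. The crock is upright at its place, the other objects look unmoved, and the gripper was clear with about zero wrist force.
- **What disagreed:** While lining up at the crock, one picture was taken before the arm had settled. It put the puller about 3.5 mm off sideways; I corrected this before the rails went under the flange. Late in the run the board detector once marked the wrong thing in the top picture, so I used the board position from the first one.

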